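Draw the bench lamp's arm out to its next hole

ROBOT

A 6-joint arm with a two-finger parallel gripper is mounted at the origin on the work surface. World frame = base frame: x ahead of the robot, y to its left, z up, the work surface at z = 0. Lengths are in m, angles in rad, forces in N, time in s.
With the tool pointing down it reaches from about 0.3 to 0.95 m from the base axis. Payload 3.1 kg.
Tool frame: the origin (TCP) lies on the centre line of the jaws, within the pads' length; the fingertips stand 11 mm ahead of it and the grasp point (between the pads) lies 8 mm behind it; z points along the fingers, y is the line along which they close (so a half turn about z gives the same grasp; the last joint's range is limited). The gripper opens to 85 mm and grips with 20 to 120 N. Pads are 22 mm wide; open, the fingers measure 114 mm over their backs; the gripper's body (76 mm by 85 mm) begins 54 mm behind the grasp point. The pads swing forward as they close: fully open they stand 13 mm farther back than shut.
Start: joints at [-1.219, 0.308, 1.634, -0, 1.2, -0.07], TCP at [0.256, -0.57, 0.242] pointing down, gripper open.
Joint ranges: [-3.06, 3.06], [-0.79, 1.96], [0.05, 2.63], [-1.19, 4.34], [0.05, 2.64], [-2.94, 2.94]. Speed limits (rad/s): [2.79, 2.79, 3.14, 3.14, 3.14, 3.14].

INTERFACE

Orientations are given as a unit quaternion [x, y, z, w].
In Python, from plant import bot, snapshot, camera_params gives the robot as it stands.
- The arm moves only by the shell command python3 -m crank 'ROWS' [OPENING] [FORCE]. ROWS is rows parted by semicolons, their numbers by spaces, 1 to 8 of them, each of 6 numbers: dx, dy, dz in m, then a rotation vector rx, ry, rz in rad; each row is the pose to reach, as a shift and turn from the pose commanded when the command began, along the tool's axes at that moment; what a row does not reach only later rows make up. A row lasts 1/8 s, in which the tool goes at most 0.0625 m and 0.188 rad, less where a joint would pass 70% of its speed; a pose out of reach is approached as far as the arm can. OPENING is the opening from 0.0 (shut) to 1.0 (fully open), set as the command begins (- or left out keeps the last). The fingers move at their own pace and stop on an object; FORCE is the grip in N (left out, the last holds). Time passes only in rows, so rows that do not move let the fingers close. It prints the time, the measured TCP pose, the force, the opening and the grip force at its end.
- bot.read_state(): the state, without advancing time (a new reading comes with each control period).
- snapshot(name): name is "scene" or "top" or "wrist"; returns the picture (420x560x3 uint8, blue, green, red); there is no depth.
- camera_params(name): a dict with "mtx" (3x3 intrinsics, pixels), "k1" (the pictures are not rectified: a ray, as slopes to the right and down, at radius r is drawn at 1 + k1 r^2 times it, then the intrinsics apply), "R" (3x3) and "t" (3): a world point X has camera coordinates R X + t. Camera axes: x right, y down, z forward; pixel columns grow to the right and rows downward; lengths in m; the calibration is good to about 2 mm. A picture is of the moment at which its call begins: read the wrist's pose just before it. camera_params takes no time and is no camera call; for the wrist camera it gives the pose at the moment of the call.
- bot.close_job(): hands the job in; it is judged then, once.
The state is a dict: "time_s": time; "qpos": joint angles; "joint_velocities": joint speeds; "tau": joint torques, N m; "position": TCP position; "tool_rot": TCP orientation; "force": force on the tool from outside, world axes, zero at the start; "ft_torque": the same for the moment, N m; "grip_width": opening from 0.0 (shut) to 1.0 (fully open); "gripper_force": force on a finger pad.
Only numpy, scipy, OpenCV 4.12 (cv2) and the standard library are available. Lean on these libraries where they do the work, as an engineer would, in place of code of your own. Each camera call takes 0.05 s, during which the arm holds its last target. There are 200 camera calls.

TASK

The sample dish needs light: push in the red spring button on the lamp's telescopic arm and draw the arm's outer tube, lamp and all, out away from its stand until the button pops up in the next hole, and leave it caught there. Do it with gentle finger pressure, never forcing the arm, and leave the dish, the tube rack and the beaker where they stand.

Things in the scene. Friction and masses are not known exactly. Their poses are not given: they have to be found in the camera images.
- stand: Heavy fixed lamp stand. Origin: on the bench (height 0) straight below the button. Its x axis is level and is the way the outer tube draws out, away from the foot; z up. White foot 130 x 150 mm, 20 high, centred at x = -185 mm; the post's black clamp, 138 mm high, ends at x = -162 mm and holds a level dark steel inner bar. Bar and button never move along x.
- button_top (a point): Crown of the red button: a 10 mm ball on a spring in the fixed inner bar that pokes up through a hole in the outer tube's top face. At rest the crown is 134 mm above the bench, 4.2 mm above the tube's top face. It pushes straight down: 1.6 N at rest, 0.35 N more per mm.
- button (a joint): Depth the button is pushed in, m: 0 = up (tube locked), 0.0042 = crown level with the tube's top face (as deep as a flat fingertip can push it), 0.0058 = under the wall. Once level, moving the tube wedges the round crown under the wall (some 8 to 15 N along the tube); from there it rides inside by itself, unpressed, and springs up and locks when a hole comes over it.
- tube (a joint): How far the outer tube is drawn out, m: 0 = now (first hole, 1 mm play), grows along the stand's +x, limit 0.110. The next hole comes over the button at 0.048 to 0.086, different from lamp to lamp: go by the click and the hard stop felt there. Beyond it there is no other hole. About 3.5 N of sliding friction; it cannot turn or lift.
- thumb_stop (a point): Blue rib across the outer tube's top face, moving with it: 14 mm high, 26 mm across the arm, 5 mm thick. The point is mid upper edge of its face towards the button; that face is upright, 15 mm outward of the middle of the tube's first hole, and a fingertip resting on the tube can push it outward.
- lamp_top (a point): Top centre of the round white lamp head (84 mm across, 138 mm above the bench) fixed to the outer tube's end, 125 mm outward of its first hole. The outer tube: aluminium, 26 mm wide, 22 mm high, top face level at 130 mm above the bench, reaching from 130 mm inward to 70 mm outward of its first hole; wall 1.6 mm; holes 12 x 12 mm in the top face.
- dish: Flat round sample dish, 90 mm across, 14 mm high, loose on the bench below the place where the lamp will come to. Origin: centre of its underside.
- rack: White test-tube rack with capped tubes, loose, 90 x 200 mm (x, y), 92 mm high, beside the arm. Origin: centre of its underside.
- beaker: Clear glass beaker with swabs, loose, 70 mm across, 130 mm high with the swabs, beside the arm. Origin: centre of its underside.

How it is judged:
By the outcome, as a careful person would: the job done as asked, in the order asked, and still so for the second after the job is handed in, with the robot touching nothing.
It also fails if it takes over 42 s, if anything falls off the work surface, if the arm or the gripper's body presses on something with over 40 N, if the wrist force passes 120 N, or if a joint passes its speed limit or range.

## Working session

There is one attempt and no reset: what is moved stays moved. The work goes in short steps, Python scripts to look and compute and a shell command to move; the robot and the scene stay as the last step left them, time stands still between calls to the robot, and variables do not carry over. Pictures are saved under pics/ and viewed, at most 10 in all, crops included, and the job is handed in when it is done.

```bash
ls; mkdir -p pics
cat > h.py <<'E'
import numpy as np, cv2
from plant import bot, snapshot, camera_params
def ray(P,u,v):
    K=np.array(P["mtx"]);x=(u-K[0,2])/K[0,0];y=(v-K[1,2])/K[1,1]
    rd=np.hypot(x,y);r=rd
    for _ in range(50): r=rd/(1+P["k1"]*r*r)
    s=r/rd if rd else 1
    R=np.array(P["R"]);t=np.array(P["t"])
    return -R.T@t, R.T@np.array([x*s,y*s,1])
def at_z(P,u,v,z):
    c,d=ray(P,u,v); return c+d*(z-c[2])/d[2]
def proj(P,X):
    c=np.array(P["R"])@X+np.array(P["t"]);x,y=c[:2]/c[2];f=1+P["k1"]*(x*x+y*y)
    return (np.array(P["mtx"])@[x*f,y*f,1])[:2]
E
python3 - <<'E'
from h import *
s=bot.read_state();print(s)
for n in ("top","scene"):
    cv2.imwrite(f"pics/{n}1.png",cv2.resize(snapshot(n),(800,600)))
    p=camera_params(n);print(n,p["mtx"],p["k1"],-np.array(p["R"]).T@np.array(p["t"]))
E
```

```text
pics
{'time_s': 0.0, 'qpos': array([-1.21869367e+00,  3.08994828e-01,  1.63518011e+00, -6.94414279e-06,
        1.19971814e+00, -6.97156117e-02]), 'joint_velocities': array([ 1.03308200e-03, -4.22192607e-04, -1.55012183e-03, -2.64839910e-04,
        2.34559270e-04, -3.59793237e-05]), 'tau': array([ 7.30167790e-05, -4.15263748e+01, -2.76667142e+01, -1.60173245e-04,
        1.03269491e-02,  4.23547149e-06]), 'position': array([ 0.25557626, -0.56948208,  0.24105647]), 'tool_rot': array([ 9.77840082e-01,  2.09350069e-01, -1.65065248e-04, -1.13830877e-03]), 'force': array([-0.09380727, -0.63646538,  1.01800674]), 'ft_torque': array([-0.0050681 , -0.06400029, -0.03105031]), 'gripper_force': 0.0, 'grip_width': 1.0015921195473012}
top [[475.67600962   0.         277.10603565]
 [  0.         475.67600962 210.59490142]
 [  0.           0.           1.        ]] -0.02207761994691912 [ 0.48411594 -0.07695436  0.92820947]
scene [[429.95938035   0.         281.87604648]
 [  0.         429.95938035 216.26720266]
 [  0.           0.           1.        ]] -0.08715101771311448 [ 0.91016603 -0.5478264   0.59234738]
```

View pics/top1.png

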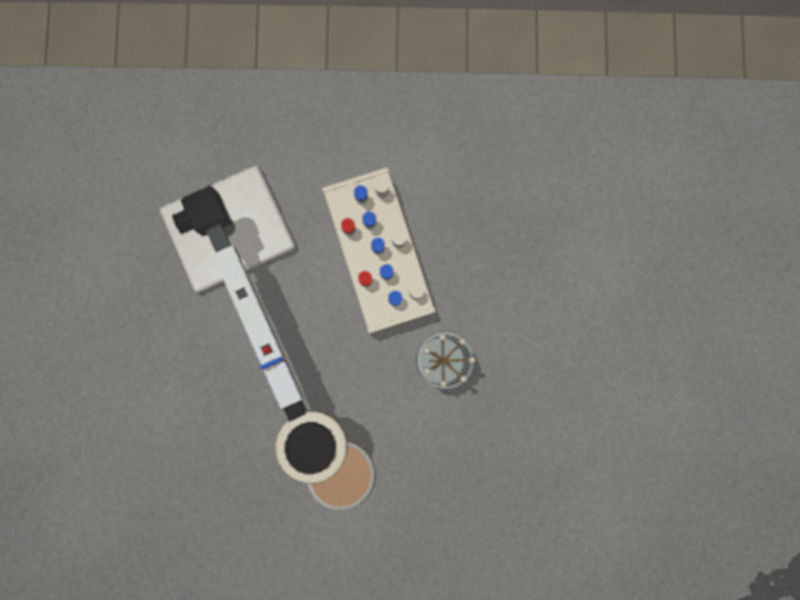

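View pics/scene1.png

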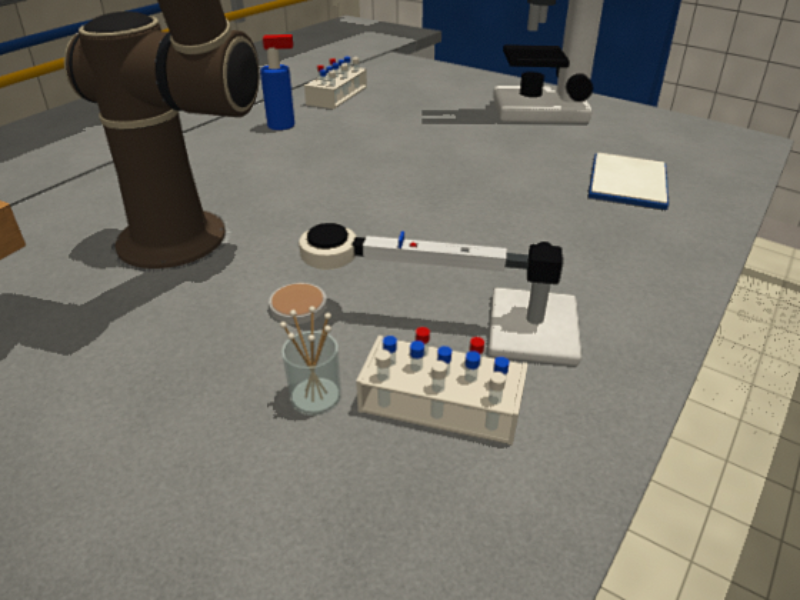

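Top view: button about (267,350), blue rib (271,363), lamp centre (311,447), grey second hole (241,293), foot upper left. In the scene view the rack and beaker stand on the near side of the arm. Next I'll enlarge and compute positions.

Run:
```python
from h import *
p=camera_params("top");im=snapshot("top")
c=im[190:345,140:290];cv2.imwrite("pics/crop.png",cv2.resize(c,None,fx=3.8,fy=3.8,interpolation=cv2.INTER_CUBIC))
hsv=cv2.cvtColor(im,cv2.COLOR_BGR2HSV)
b=im.astype(int)
red=(b[...,2]>b[...,1]+60)&(b[...,2]>b[...,0]+60); red[:,:170]=0;red[:,200:]=0;red[:225]=0;red[265:]=0
blue=(b[...,0]>b[...,2]+60);blue[:,:170]=0;blue[:,205:]=0;blue[:235]=0;blue[270:]=0
for n,m,z in(("red",red,.132),("blue",blue,.144)):
    v,u=np.nonzero(m);print(n,len(u),u.mean(),v.mean(),at_z(p,u.mean(),v.mean(),z))
k=.7
for n,u,v,z in(("lamp",311,447,.138),("hole2",241,293,.13),("dish",341,475,.014),("beaker",445,361,.10),("rackA",324,188,.06),("rackB",388,168,.06),("rackC",436,314,.06),("rackD",370,333,.06),("clampend",222,248,.13)):
    print(n,at_z(p,u*k,v*k,z))
```

```text
red 20 186.25 244.5 [0.49785912 0.06656158 0.132     ]
blue 42 189.28571428571428 253.78571428571428 [0.48253139 0.05895324 0.144     ]
lamp [0.38684966 0.01067703 0.138     ]
hole2 [0.56366116 0.09855091 0.13      ]
dish [ 0.33563251 -0.01605662  0.014     ]
beaker [ 0.4873619  -0.14523872  0.1       ]
rackA [0.70968983 0.01082895 0.06      ]
rackB [ 0.7377491  -0.07210695  0.06      ]
rackC [ 0.54737415 -0.13652789  0.06      ]
rackD [ 0.52179713 -0.05240401  0.06      ]
clampend [0.61698156 0.12299257 0.13      ]
```

View pics/crop.png

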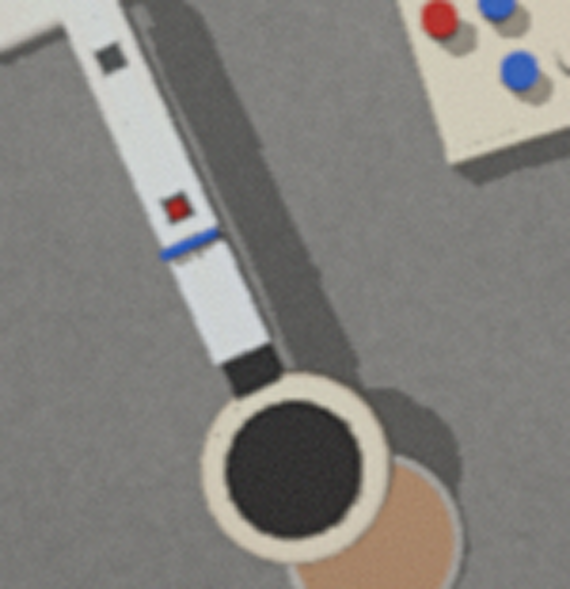

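Checks: button–lamp comes out at 124.3 mm against 125 given, and the rib offset and rack size also fit. The outward direction is about (-0.895,-0.446), and the next hole sits about 72 mm inward. The tool x axis is only 2.3° off the arm line. I'll close the fingers and move over the button.

```bash
python3 -m crank '0.03 -0.03 0;0.06 -0.06 0;0.09 -0.09 0;0.12 -0.12 0;0.15 -0.15 0;0.18 -0.18 0;0.21 -0.21 0;0.24 -0.24 0' 0.0 20 2>&1 | tail -5
```

```text
Traceback (most recent call last):
ValueError: each row has 6 numbers
```

```bash
python3 -m crank '0.03 -0.03 0 0 0 0;0.06 -0.06 0 0 0 0;0.09 -0.09 0 0 0 0;0.12 -0.12 0 0 0 0;0.15 -0.15 0 0 0 0;0.18 -0.18 0 0 0 0;0.21 -0.21 0 0 0 0;0.24 -0.24 0 0 0 0' 0.0 20 && python3 -m crank '0.03 -0.03 0 0 0 0;0.06 -0.06 0 0 0 0;0.09 -0.09 0 0 0 0;0.12 -0.12 0 0 0 0;0.15 -0.15 0 0 0 0;0.18 -0.18 0 0 0 -0.01;0.21 -0.21 0.01 0 0 -0.02;0.24 -0.24 0.02 0 0 -0.04'
cat > st.py <<'E'
from h import *
from scipy.spatial.transform import Rotation as Ro
def err(tgt):
    s=bot.read_state();R=Ro.from_quat(s["tool_rot"]);M=R.as_matrix()
    print("t",s["time_s"],"pos",s["position"].round(4),"yaw",np.degrees(np.arctan2(M[1,0],M[0,0])).round(2),"z",M[:,2].round(4),"f",s["force"].round(2))
    print("tool shift",(M.T@(np.array(tgt)-s["position"])).round(4))
E
python3 - <<'E'
from st import *
err([.497,.0662,.200])
cv2.imwrite("pics/w1.png",cv2.resize(snapshot("wrist"),(800,600)))
E
```

```text
time_s: 1.15
position: [0.3767, -0.2516, 0.2421]
tool_rot: [0.978, 0.209, 0.0, -0.0]
force: [0.8, -0.1, 0.6]
grip_width: -0.005
gripper_force: 0.0
time_s: 2.15
position: [0.4975, 0.0656, 0.222]
tool_rot: [0.973, 0.229, 0.0, 0.0]
force: [-0.2, -0.5, 0.4]
grip_width: 0.003
gripper_force: 0.0
t 2.15 pos [0.4975 0.0656 0.222 ] yaw 26.51 z [ 3.e-04 -1.e-04 -1.e+00] f [-0.21 -0.49  0.43]
tool shift [-0.0002 -0.0008  0.022 ]
```

View pics/w1.png

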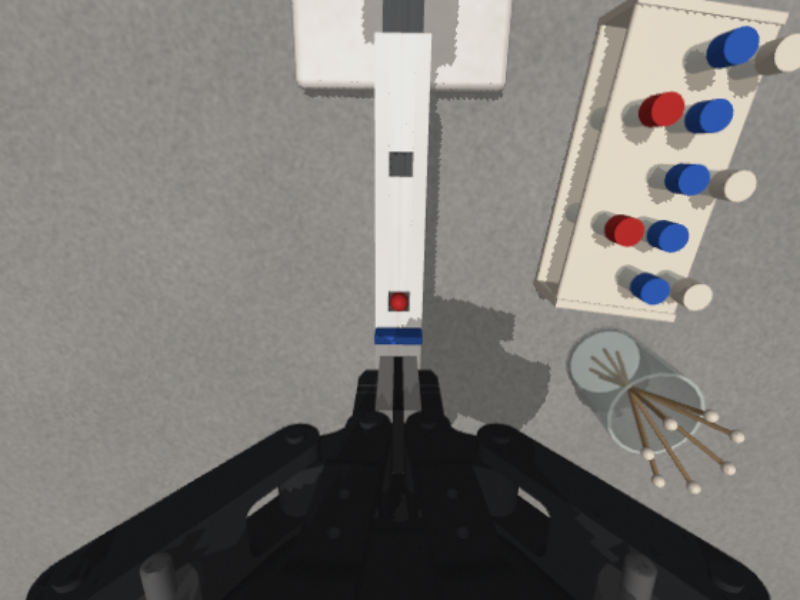

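The wrist view shows the button at (399,301), hole 2 at (401,163), the rib's button-side top edge around row 329, and the arm in line with the fingers. I'll check these against the calibration.

Run:
```python
from st import *
p=camera_params("wrist");k=.7;d=np.array([-.895,-.446,0])
B=at_z(p,399*k,301*k,.133);H=at_z(p,401*k,163*k,.13)
b2=at_z(p,399*k,302*k,.13)
r=at_z(p,398*k,329*k,.144)
print(B,H,r,"hole dist",np.linalg.norm(H-b2),"rib",(r-B)@d, "ang",np.degrees(np.arctan2(*(H-b2)[1::-1])))
err(np.r_[(B+.001*d)[:2],.150])
```

```text
[0.50202821 0.07090027 0.133     ] [0.56612391 0.10196497 0.13      ] [0.49140842 0.06614198 0.144     ] hole dist 0.07288628978502587 rib 0.011626908651940967 ang 25.872706641506372
t 2.2 pos [0.4983 0.0697 0.2208] yaw 26.61 z [ 3.0e-04  4.4e-03 -1.0e+00] f [ 1.1   3.04 -0.09]
tool shift [0.0027 0.0009 0.0708]
```

The arm was still settling when that picture was taken. I'll lower while letting it settle, then measure again.

```bash
python3 -m crank '0 0 0.01 0 0 0;0 0 0.02 0 0 0;0 0 0.025 0 0 0;0 0 0.03 0 0 0;0 0 0.03 0 0 0;0 0 0.03 0 0 0;0 0 0.03 0 0 0'
python3 - <<'E'
from st import *
p=camera_params("wrist");im=snapshot("wrist")
err([.497,.0662,.150])
cv2.imwrite("pics/w2.png",cv2.resize(im[150:300,190:370],None,fx=4,fy=4,interpolation=cv2.INTER_CUBIC))
np.savez("w2.npz",**{k:np.array(v) for k,v in p.items()})
E
```

```text
time_s: 3.08
position: [0.4976, 0.0642, 0.1927]
tool_rot: [0.973, 0.229, 0.0, 0.0]
force: [-0.5, -0.6, -0.4]
grip_width: 0.001
gripper_force: 0.0
t 3.125 pos [0.4975 0.0642 0.1926] yaw 26.46 z [ 7.e-04  0.e+00 -1.e+00] f [-0.12  0.11  0.33]
tool shift [ 0.0004 -0.002   0.0426]
```

View pics/w2.png

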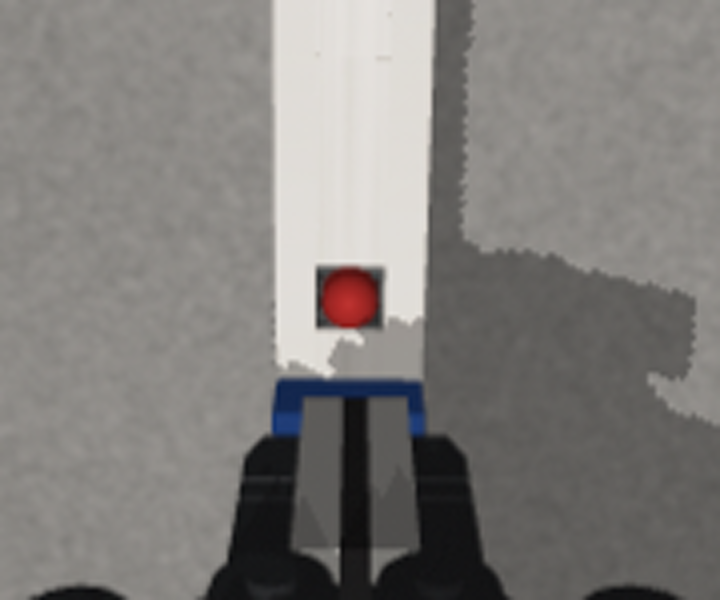

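The crop shows the hole centre at (350,297), the rib face bottom edge at row 379, its upper edge around row 397, and the fingers centred on the arm.

Run:
```python
from st import *
p=dict(np.load("w2.npz"));d=np.array([-.895,-.446,0])
f=lambda u,v,z:at_z(p,190+(u-1.5)/4,150+(v-1.5)/4,z)
B=f(350,297,.130);C=f(350,297,.1335)
for n,q in(("hole",B),("crown",C),("ribbot",f(350,379,.13)),("ribtop",f(350,397,.144)),("eL",f(275,297,.13)),("eR",f(428,297,.13))):
    print(n,q.round(4),((q-B)@d).round(4))
print(np.linalg.norm(f(275,297,.13)-f(428,297,.13)))
err(np.r_[(C+.001*d)[:2],.152])
# where would tips appear
s=bot.read_state();M=Ro.from_quat(s["tool_rot"]).as_matrix()
for x in(-.011,.011):
  for y in(-.0145,0,.0145):
    u=proj(p,s["position"]+M@[x,y,.011]);print(x,y,((u-[190,150])*4+1.5).round(0))
```

```text
hole [0.5001 0.0661 0.13  ] 0.0
crown [0.5014 0.0667 0.1335] -0.0014
ribbot [0.486  0.0592 0.13  ] 0.0157
ribtop [0.4893 0.0607 0.144 ] 0.0121
eL [0.4943 0.0777 0.13  ] -0.0
eR [0.5061 0.054  0.13  ] 0.0
0.02647373135505475
t 3.125 pos [0.4975 0.0642 0.1926] yaw 26.46 z [ 7.e-04  0.e+00 -1.e+00] f [-0.12  0.11  0.33]
tool shift [ 0.0035 -0.0006  0.0406]
-0.011 -0.0145 [246. 538.]
-0.011 0 [353. 538.]
-0.011 0.0145 [460. 538.]
0.011 -0.0145 [241. 392.]
0.011 0 [353. 392.]
0.011 0.0145 [464. 392.]
```

```bash
python3 -m crank '0.001 -0.001 0.01 0 0 0;0.0017 -0.0012 0.02 0 0 0;0.0017 -0.0012 0.03 0 0 0;0.0017 -0.0012 0.038 0 0 0;0.0017 -0.0012 0.0425 0 0 0;0.0017 -0.0012 0.0425 0 0 0;0.0017 -0.0012 0.0425 0 0 0;0.0017 -0.0012 0.0425 0 0 0'; for i in 1; do python3 -c "
from st import *
err([.4985,.066,.141])"; done; python3 -m crank '0 0 0.002 0 0 0;0 0 0.004 0 0 0;0 0 0.006 0 0 0;0 0 0.006 0 0 0;0 0 0.006 0 0 0'; python3 -c "
from st import *
err([.4985,.066,.141])"
```

```text
time_s: 4.12
position: [0.4986, 0.066, 0.1502]
tool_rot: [0.973, 0.229, 0.0, 0.0]
force: [-0.4, -0.3, 0.5]
grip_width: -0.001
gripper_force: 0.0
t 4.125 pos [0.4986 0.066  0.1502] yaw 26.46 z [ 9.e-04  0.e+00 -1.e+00] f [-0.42 -0.26  0.51]
tool shift [-0.0002 -0.      0.0092]
time_s: 4.75
position: [0.4983, 0.066, 0.1439]
tool_rot: [0.973, 0.229, 0.0, 0.0]
force: [-0.6, 0.1, 2.1]
grip_width: 0.001
gripper_force: 0.9
t 4.75 pos [0.4983 0.066  0.1439] yaw 26.46 z [ 1.e-04 -0.e+00 -1.e+00] f [-0.63  0.14  2.05]
tool shift [0.0001 0.0001 0.0029]
```

Contact with the button: about 2 N at tip height 0.133. Now pressing on gently.

```bash
python3 -m crank '0 0 0.001 0 0 0;0 0 0.002 0 0 0;0 0 0.002 0 0 0' | sed -n 2,4p;  python3 -m crank '0 0 0.0005 0 0 0;0 0 0.001 0 0 0;0 0 0.001 0 0 0' | sed -n 2,4p; python3 -m crank '0 0 0.0005 0 0 0;0 0 0.0005 0 0 0' | sed -n 2,4p
```

```text
position: [0.4983, 0.066, 0.1418]
tool_rot: [0.973, 0.229, 0.0, 0.0]
force: [-1.0, 0.9, 2.7]
position: [0.4984, 0.066, 0.1411]
tool_rot: [0.973, 0.229, 0.0, 0.0]
force: [-1.1, 0.2, 4.8]
position: [0.4984, 0.066, 0.141]
tool_rot: [0.973, 0.229, -0.0, 0.0]
force: [-2.4, -0.8, 6.9]
```

The tip is on the tube, with force rising to 7 N at z = 0.141. Now pushing outward (tool -x).

```bash
python3 -m crank '-0.001 0 0 0 0 0;-0.002 0 0 0 0 0;-0.003 0 0 0 0 0;-0.004 0 0 0 0 0' | sed -n 2,4p;  python3 -m crank '-0.001 0 0 0 0 0;-0.002 0 0 0 0 0' | sed -n 2,4p; python3 -m crank '-0.001 0 0 0 0 0;-0.001 0 0 0 0 0' | sed -n 2,4p
```

```text
position: [0.4962, 0.0644, 0.1411]
tool_rot: [0.973, 0.229, 0.002, 0.0]
force: [2.7, 1.6, 4.2]
position: [0.4949, 0.0637, 0.1411]
tool_rot: [0.974, 0.229, 0.002, 0.0]
force: [4.8, 2.9, 3.2]
position: [0.4938, 0.0632, 0.1411]
tool_rot: [0.974, 0.229, 0.002, 0.0]
force: [4.9, 2.4, 4.7]
```

```bash
python3 -m crank '-0.001 0 0 0 0 0;-0.001 0 0 0 0 0' | sed -n 2,4p;  python3 -m crank '-0.001 0 0.0003 0 0 0;-0.001 0 0.0003 0 0 0' | sed -n 2,4p; python3 -m crank '-0.001 0 0 0 0 0;-0.001 0 0 0 0 0' | sed -n 2,4p
```

```text
position: [0.4929, 0.0627, 0.1411]
tool_rot: [0.973, 0.229, 0.002, 0.0]
force: [4.2, 3.3, 3.2]
position: [0.4923, 0.0624, 0.141]
tool_rot: [0.974, 0.229, 0.002, 0.0]
force: [5.0, 3.1, 5.5]
position: [0.4917, 0.0621, 0.1411]
tool_rot: [0.974, 0.229, 0.003, -0.0]
force: [4.6, 4.4, 4.7]
```

```bash
for i in 1; do python3 -m crank '-0.001 0 0 0 0 0;-0.001 0 0 0 0 0' | sed -n 2,4p;  python3 -m crank '-0.001 0 0 0 0 0;-0.001 0 0 0 0 0' | sed -n 2,4p; python3 -m crank '-0.001 0 0 0 0 0;-0.001 0 0 0 0 0' | sed -n 2,4p; done; python3 -c "
from st import *
im=snapshot('wrist')
cv2.imwrite('pics/w3.png',cv2.resize(im[100:300,160:400],None,fx=3,fy=3,interpolation=cv2.INTER_CUBIC))"
```

```text
position: [0.4913, 0.062, 0.1411]
tool_rot: [0.974, 0.228, 0.004, -0.0]
force: [5.5, 4.4, 3.3]
position: [0.4908, 0.0617, 0.1411]
tool_rot: [0.974, 0.228, 0.004, -0.0]
force: [7.4, 4.6, 2.3]
position: [0.4889, 0.0608, 0.141]
tool_rot: [0.974, 0.229, 0.003, 0.0]
force: [4.0, 3.4, 5.7]
```

View pics/w3.png

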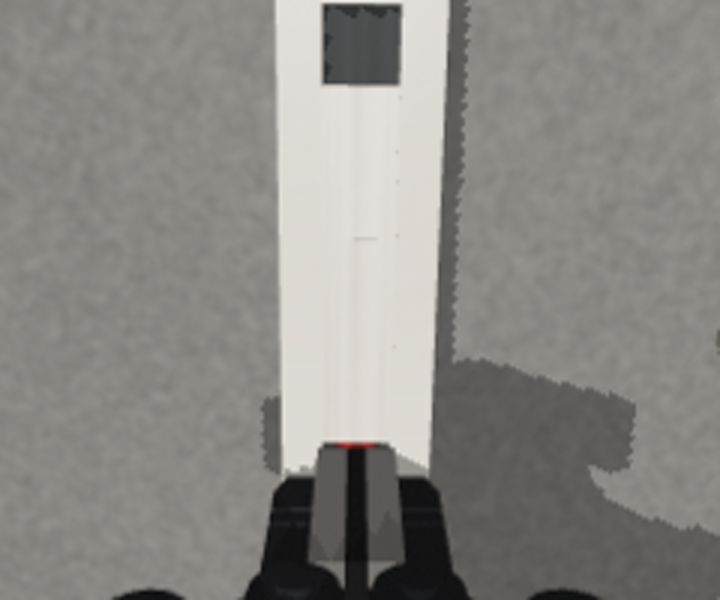

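The picture shows a sliver of red just behind the fingertips at (355,445), and hole 2 centred at (361,45). I'll work out how far the tube has moved.

```bash
python3 -c "
from st import *
p=camera_params('wrist');d=np.array([-.895,-.446,0]);B=np.array([.4998,.0665,.13])
H=at_z(p,160+(361-1)/3,100+(45-1)/3,.13);print(H,(H-B)@d)
r=at_z(p,160+354/3,100+444/3,.13);print(r,(r-B)@d)
err([.5,.066,.141])
print((bot.read_state()['position']-B)@d)
"
```

```text
[0.55858156 0.09433251 0.13      ] -0.06502280136225251
[0.49848093 0.06551004 0.13      ] 0.0016220872476188648
t 8.3 pos [0.4888 0.0607 0.141 ] yaw 26.44 z [ 0.0049  0.0011 -1.    ] f [3.8  2.97 5.8 ]
tool shift [0.0124 0.0003 0.0001]
0.012436620758468981
```

The tube has moved 8 mm, and the sliver of ball is seen at the hole's inner edge, so the button is under the wall. I'll ease the downward pressure and draw on.

```bash
python3 -m crank '-0.003 0 -0.0006 0 0 0;-0.008 0 -0.0008 0 0 0;-0.013 0 -0.0008 0 0 0;-0.018 0 -0.0008 0 0 0;-0.023 0 -0.0008 0 0 0;-0.028 0 -0.0008 0 0 0;-0.033 0 -0.0008 0 0 0;-0.038 0 -0.0008 0 0 0'; python3 -c "
from st import *
s=bot.read_state();B=np.array([.4998,.0665,.13]);d=np.array([-.895,-.446,0]);print((s['position']-B)@d-.0044)"
```

```text
time_s: 9.3
position: [0.4538, 0.0438, 0.141]
tool_rot: [0.974, 0.228, 0.002, -0.0]
force: [4.9, 4.2, 2.4]
grip_width: -0.003
gripper_force: 3.7
0.0469144443603213
```

```bash
python3 -m crank '-0.002 0 0 0 0 0;-0.004 0 0 0 0 0;-0.006 0 0 0 0 0;-0.008 0 0 0 0 0' | sed -n 2,4p; python3 -m crank '-0.002 0 0 0 0 0;-0.004 0 0 0 0 0;-0.006 0 0 0 0 0;-0.008 0 0 0 0 0' | sed -n 2,4p;python3 -m crank '-0.001 0 0 0 0 0;-0.002 0 0 0 0 0;-0.003 0 0 0 0 0;-0.004 0 0 0 0 0'| sed -n 2,4p ; python3 -c "
from st import *
s=bot.read_state();B=np.array([.4998,.0665,.13]);d=np.array([-.895,-.446,0]);print((s['position']-B)@d-.0044)"
```

```text
position: [0.4464, 0.0403, 0.141]
tool_rot: [0.974, 0.228, 0.001, -0.0]
force: [3.8, 3.4, 3.4]
position: [0.4392, 0.0368, 0.141]
tool_rot: [0.974, 0.228, 0.001, -0.0]
force: [3.6, 4.3, 3.5]
position: [0.4354, 0.0351, 0.141]
tool_rot: [0.974, 0.228, 0.001, -0.001]
force: [4.1, 3.8, 4.3]
0.0672333259719417
```

About 67 mm out and moving freely; the next steps are small ones.

```bash
python3 -m crank '-0.001 0 0 0 0 0;-0.002 0 0 0 0 0;-0.003 0 0 0 0 0' | sed -n 2,4p; python3 -m crank '-0.0005 0 0 0 0 0;-0.001 0 0 0 0 0' | sed -n 2,4p;python3 -m crank '-0.0005 0 0 0 0 0;-0.001 0 0 0 0 0'| sed -n 2,4p ; python3 -c "
from st import *
s=bot.read_state();B=np.array([.4998,.0665,.13]);d=np.array([-.895,-.446,0]);print((s['position']-B)@d-.0044)"
```

```text
position: [0.432, 0.0334, 0.141]
tool_rot: [0.974, 0.229, 0.0, -0.0]
force: [1.3, 3.8, 5.7]
position: [0.4306, 0.0327, 0.1409]
tool_rot: [0.973, 0.229, -0.001, -0.0]
force: [0.5, 2.1, 8.2]
position: [0.43, 0.0324, 0.141]
tool_rot: [0.974, 0.229, -0.0, -0.0]
force: [2.0, 4.2, 6.5]
0.07328315139092421
```

```bash
python3 -m crank '-0.0005 0 -0.0004 0 0 0;-0.001 0 -0.0008 0 0 0' | sed -n 2,4p; python3 -m crank '-0.0005 0 0 0 0 0;-0.001 0 0 0 0 0' | sed -n 2,4p; python3 -c "
from st import *
s=bot.read_state();B=np.array([.4998,.0665,.13]);d=np.array([-.895,-.446,0]);print((s['position']-B)@d-.0044)
im=snapshot('wrist')
cv2.imwrite('pics/w4.png',cv2.resize(im[100:300,160:400],None,fx=3,fy=3,interpolation=cv2.INTER_CUBIC))"
```

```text
position: [0.4287, 0.0318, 0.1411]
tool_rot: [0.973, 0.229, -0.001, -0.0]
force: [2.8, 3.1, 1.0]
position: [0.4279, 0.0314, 0.1411]
tool_rot: [0.973, 0.229, -0.0, -0.0]
force: [2.5, 3.6, -0.2]
0.07563675919245631
```

View pics/w4.png

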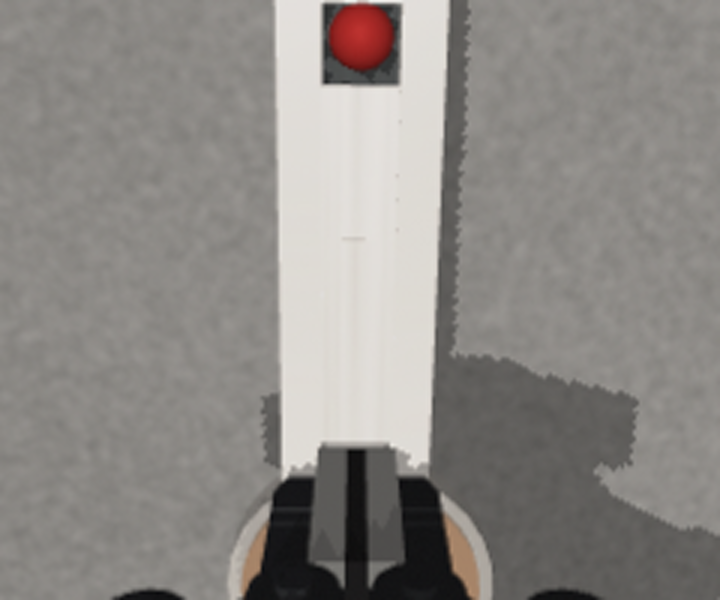

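The button is up, full round, in the second hole at (361,38). One more gentle nudge to feel the stop.

```bash
python3 -m crank '-0.0005 0 0 0 0 0;-0.001 0 0 0 0 0' | sed -n 2,4p; python3 -m crank '-0.0005 0 0 0 0 0;-0.0005 0 0 0 0 0' | sed -n 2,4p
```

```text
position: [0.4276, 0.0312, 0.1411]
tool_rot: [0.974, 0.229, 0.0, -0.0]
force: [4.7, 4.8, -3.5]
position: [0.4275, 0.0312, 0.1411]
tool_rot: [0.974, 0.229, 0.001, -0.0]
force: [5.0, 4.4, -4.1]
```

The stop is felt: 0.4 mm of movement for 1.5 mm commanded. Backing off and lifting clear.

```bash
python3 -m crank '0.002 0 0 0 0 0;0.004 0 -0.001 0 0 0;0.005 0 -0.004 0 0 0;0.005 0 -0.01 0 0 0;0.005 0 -0.02 0 0 0;0.005 0 -0.035 0 0 0;0.005 0 -0.05 0 0 0;0.005 0 -0.065 0 0 0';python3 -m crank '0.0 0 -0.01 0 0 0;0.0 0 -0.02 0 0 0;0 0 -0.02 0 0 0;0 0 -0.02 0 0 0;0 0 -0.02 0 0 0;0 0 -0.02 0 0 0' ; python3 -c "
from st import *
err([.5,0,.2])
p=camera_params('wrist');a=snapshot('wrist');cv2.imwrite('pics/f.png',np.hstack([cv2.resize(a,(400,300)),cv2.resize(snapshot('scene'),(400,300))]))"
```

```text
time_s: 13.72
position: [0.4318, 0.0328, 0.2081]
tool_rot: [0.973, 0.229, 0.001, 0.0]
force: [-0.1, 0.8, -0.4]
grip_width: -0.001
gripper_force: 0.0
time_s: 14.48
position: [0.4312, 0.0329, 0.2261]
tool_rot: [0.973, 0.229, -0.001, -0.0]
force: [-1.0, -0.1, -0.0]
grip_width: -0.001
gripper_force: 0.0
t 14.475 pos [0.4312 0.0329 0.2261] yaw 26.46 z [-0.0011  0.     -1.    ] f [-0.99 -0.08 -0.02]
tool shift [0.047  0.0601 0.026 ]
```

View pics/f.png

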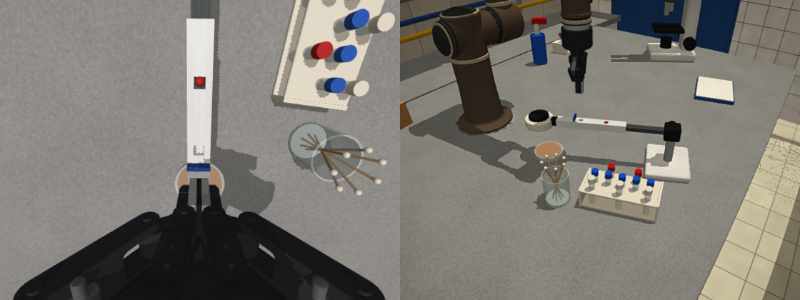

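The button is up in the second hole (wrist view at (200,82)), the dish, rack and beaker are undisturbed, and the robot is clear.

```bash
python3 -c "
from plant import bot
print(bot.close_job())"
```

```text
the job is handed in; nothing more can be done
None
```

The lamp arm is drawn out about 75 mm and caught with the button up in the next hole. I pushed with no more than about 9 N, left the dish, rack and beaker where they stood, and handed the job in at about 14.6 s.

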